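# Nest the empty round refill pans

### The arm

A 6-joint arm with a two-finger parallel gripper is mounted at the origin on the work surface. World frame = base frame: x ahead of the robot, y to its left, z up, the work surface at z = 0. Lengths are in m, angles in rad, forces in N, time in s.
With the tool pointing down it reaches from about 0.375 to 0.9 m from the base axis. Payload 3.1 kg.
Tool frame: the origin (TCP) lies on the front face of the gripper's body, between the roots of the fingers; the fingertips stand 73 mm ahead of it and the grasp point (between the pads) lies 54 mm ahead of it (manip.tips_ahead is the distance from the TCP to the fingertips, in m); z points along the fingers, y is the line along which they close (so a half turn about z gives the same grasp; the last joint's range is limited). The gripper opens to 85 mm and grips with 20 to 120 N. Pads are 22 mm wide; open, the fingers measure 114 mm over their backs; the gripper's body (76 mm by 85 mm) begins 54 mm behind the grasp point. The pads swing forward as they close: fully open they stand 13 mm farther back than shut.
Start: joints at [0.958, 0.527, 1.433, -0, 1.181, -0.178], TCP at [0.263, 0.567, 0.304] pointing down, gripper open.
Joint ranges: [-3.08, 3.08], [-0.75, 2.2], [0.22, 2.44], [-1.43, 4.57], [0, 2.65], [-2.85, 2.85]. Speed limits (rad/s): [2.79, 2.79, 3.14, 3.14, 3.14, 3.14].

### API

Orientations are given as a unit quaternion [x, y, z, w].
In Python, from station import sense, eyes, workorder, manip gives the robot as it stands.
- The arm moves only by the shell command python3 -m inch 'ROWS' [OPENING] [FORCE]. ROWS is JSON, a list of rows, each an object of numbers: "dx", "dy", "dz": the shift along the tool's x, y, z in cm; "wx", "wy", "wz": the turn, a rotation vector about the tool's x, y, z in degrees. In form: [{"dx": .., "dy": .., "dz": .., "wx": .., "wy": .., "wz": ..}, ...]. A call has 1 to 10 rows; each row shifts and turns the commanded pose from where the row before left it, along the tool's axes as they then stand; what a row does not reach is not made up. A row lasts 1/8 s, in which the tool goes at most 62.5 mm and 10.7 degrees, less where a joint would pass 70% of its speed; a pose out of reach is approached as far as the arm can. A call with a gripper value outside its range is refused whole. OPENING is the opening, from 0 (shut) to 1 (fully open), set as the call begins (- or left out, the last holds). The fingers move at their own pace and stop on an object; FORCE is the grip in N (left out, the last holds). Time passes only in rows, so rows that do not move let the fingers close. It gives the time, the measured TCP pose, the force, the opening and the grip force at its end, in the units of the state.
- sense(): the state, without advancing time (a new reading comes with each control period).
- eyes.snapshot(name): name is "side" or "top" or "wrist"; returns the picture (420x560x3 uint8, red, green, blue); there is no depth.
- eyes.camera_params(name): a dict with "fx", "fy", "cx", "cy" (pixels), "rvec" (rotation vector, rad) and "tvec" (3), from world to camera coordinates, as OpenCV has them. Camera axes: x right, y down, z forward; pixel columns grow to the right and rows downward; lengths in m; the calibration is good to about 2 mm. The wrist camera is an equidistant fisheye: a pixel r from the principal point sees the ray r / f radians off the axis. A picture is of the moment at which its call begins: read the wrist's pose just before it. camera_params takes no time and is no camera call; for the wrist camera it gives the pose at the moment of the call.
- workorder.sign_off(): hands the job in; it is judged then, once.
The state is a dict: "t": time; "q": joint angles; "qd": joint speeds; "tau": joint torques, N m; "tcp_pos": TCP position; "tool_rot": TCP orientation; "force": force on the tool from outside, world axes, zero at the start; "ft_torque": the same for the moment, N m; "finger_gap": opening from 0.0 (shut) to 1.0 (fully open); "gripper_force": force on a finger pad.
Only numpy, scipy, OpenCV 4.12 (cv2) and the standard library are available. Lean on these libraries where they do the work, as an engineer would, in place of code of your own. Each camera call takes 0.05 s, during which the arm holds its last target. There are 200 camera calls.

### The job

Tidy up the empty refill pans: stack the two loose round aluminium pans, one after the other, into the round pan that stands on the dark wooden disc, so that all three are nested fully home and upright and the stack stays on the disc. The square pan will not nest with them, so leave it where it stands.

Things in the scene. Friction and masses are not known exactly. Their poses are not given: they have to be found in the camera images.
- pan_base: Round open aluminium pan, 26 mm high, upright on the centre of a fixed dark wooden disc (90 mm wide, 8 mm high). Origin: centre of underside, z up. A like pan (see pan_a) lowered within about 8 mm of its centre drops in until its collar rests on this rim: origin 12 mm higher, about 2 mm side play. Only that 12 mm collar then shows, so fingers must hold its upper half. The next adds 12 mm. About 40 g, loose.
- pan_a: Loose round open aluminium pan, same type as pan_base, upright on the counter, 26 mm high: a tapered cup (outer diameter 32 mm at the foot, 48 mm at 14 mm height), then a straight collar, 56 mm outer and 52 mm inner diameter, from 14 to 26 mm. Origin: centre of underside, z up. Grip across the collar with fingertips about 18 mm above the underside. About 40 g. Either loose pan may go first.
- pan_b: The second loose round aluminium pan, the same as pan_a in every way: 56 mm outer diameter, 26 mm high, origin at the centre of the underside, z up, upright on the counter.
- pan_square: Aluminium pan of the same height (26 mm) but square, 56 by 56 mm at the collar and 50 by 50 mm below, so it does not nest in the round ones. Stands on the counter at any yaw. Origin: centre of the underside; x and y axes along its sides, z up. To be left alone.
Things that resemble listed ones, but are neither listed nor needed, are in the scene too. What is shaped like the pan_a but green or red is not meant.

How it is judged:
At the end, for the whole second after the job is handed in: Both loose round pans are nested, in either order, in the one on the disc: each centred within 8 mm on the one below, its underside 8 to 16 mm (nominally 12) higher. All three upright within 10 degrees and at rest; the lowest within 30 mm of its start, the square pan within 20 mm (((horizontal distance between pan_a and pan_base below 0.008 m and z of pan_a in the frame of pan_base between 0.008 and 0.016 m and horizontal distance between pan_b and pan_a below 0.008 m and z of pan_b in the frame of pan_a between 0.008 and 0.016 m) or (horizontal distance between pan_b and pan_base below 0.008 m and z of pan_b in the frame of pan_base between 0.008 and 0.016 m and horizontal distance between pan_a and pan_b below 0.008 m and z of pan_a in the frame of pan_b between 0.008 and 0.016 m)) and angle between each of pan_base, pan_a, pan_b's own z axis and vertical below 0.17 rad and linear speed of each of pan_base, pan_a, pan_b below 0.02 m/s and distance of pan_base from where it was at the start of the episode below 0.03 m and distance of pan_square from where it was at the start of the episode below 0.02 m); the robot touches nothing.
It fails at once if the square pan is shifted or lifted (more than 20 mm) (distance of pan_square from where it was at the start of the episode above 0.02 m).
It also fails if it takes over 64 s, if anything falls off the work surface, if the arm or the gripper's body presses on something with over 40 N, if the wrist force passes 120 N, or if a joint passes its speed limit or range.

## Working session

There is one attempt and no reset: what is moved stays moved. The work goes in short steps, Python scripts to look and compute and a shell command to move; the robot and the scene stay as the last step left them, time stands still between calls to the robot, and variables do not carry over. Pictures are saved under pics/ and viewed, at most 10 in all, crops included, and the job is handed in when it is done.

```bash
mkdir -p pics; python3 - <<'E'
from station import sense, eyes
import cv2,numpy as np
s=sense();print(s['t'],s['tcp_pos'],s['tool_rot'],s['finger_gap'])
for n in("top","side"):
    im=eyes.snapshot(n);cv2.imwrite(f"pics/{n}0.png",im[:,:,::-1])
    p=eyes.camera_params(n);R=cv2.Rodrigues(np.array(p['rvec'],float))[0];print(n,p,-R.T@np.array(p['tvec']))
E
```

```text
0.0 [0.26291352 0.56639805 0.30292648] [ 2.15700814e-01  9.76458894e-01 -9.98658191e-04 -4.35635360e-04] 1.0005632718482012
top {'fx': 515.191288216512, 'fy': 515.191288216512, 'cx': 272.9104331766578, 'cy': 211.10089402318894, 'rvec': array([ 2.19657888, -2.13489439,  0.15538338]), 'tvec': array([-0.02175267,  0.48329084,  1.07252812])} [0.34664398 0.01087972 1.12431284]
side {'fx': 384.90078280046447, 'fy': 384.90078280046447, 'cx': 274.10786081744504, 'cy': 209.21207468837545, 'rvec': array([ 0.58449926, -2.76386939,  1.02575834]), 'tvec': array([0.44275502, 0.18749676, 0.69276756])} [0.28539385 0.46281722 0.64456537]
```

View pics/top0.png

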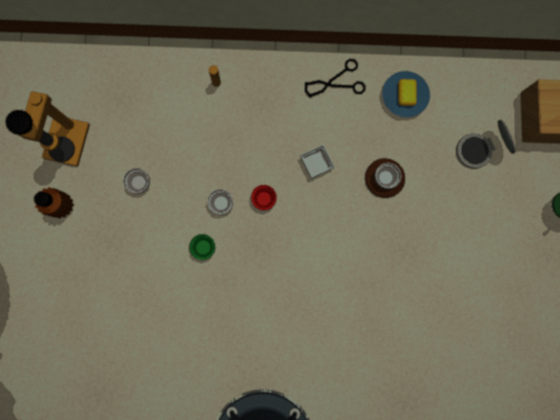

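View pics/side0.png

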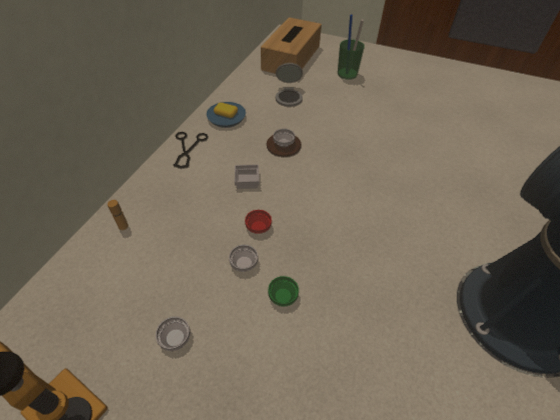

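Top view: the candidates are two bare aluminium round pans at (137,182) and (220,203), the aluminium pan on the dark disc at (386,176), the square pan at (316,163), red at (264,198), green at (202,247) and a lidded jar at (475,150). The two bare round ones are pan_a and pan_b. The side view agrees: (174,335), (244,259), base at (284,138).

```bash
cat > h.py <<'E'
import cv2,numpy as np
from station import sense,eyes
from scipy.spatial.transform import Rotation as Ro
def cast(p,u,v,z,fish=False):
    R=cv2.Rodrigues(np.array(p['rvec'],float))[0];c=-R.T@np.array(p['tvec'])
    x=(u-p['cx'])/p['fx'];y=(v-p['cy'])/p['fy']
    if fish:
        r=np.hypot(x,y);d=np.array([x/r*np.sin(r),y/r*np.sin(r),np.cos(r)])
    else: d=np.array([x,y,1.])
    d=R.T@d;return c+d*(z-c[2])/d[2]
def blobs(im,seeds,w):
    hsv=cv2.cvtColor(im,cv2.COLOR_RGB2HSV);m=(hsv[:,:,1]<38).astype(np.uint8)
    m=cv2.morphologyEx(m,cv2.MORPH_CLOSE,np.ones((3,3)))
    out=[]
    for u,v in seeds:
        k=np.zeros_like(m);k[v-w:v+w,u-w:u+w]=m[v-w:v+w,u-w:u+w]
        cs=cv2.findContours(k,0,2)[0];c=max(cs,key=cv2.contourArea)
        out.append((c,cv2.minEnclosingCircle(c),cv2.minAreaRect(c)))
    return out,m
E
python3 - <<'E'
from h import *
im=cv2.imread("pics/top0.png")[:,:,::-1].copy();p=eyes.camera_params("top")
b,m=blobs(im,[(137,182),(220,203),(386,176),(316,163)],20)
for (c,e,r),z in zip(b,[.026,.026,.034,.026]): print(e,r,cast(p,*r[0],z).round(4))
for u,v in((264,198),(202,247)):print(cast(p,u,v,.02).round(3))
o=cv2.resize(im[130:270,100:420],None,fx=2.5,fy=2.5,interpolation=2)
for c,_,_ in b: cv2.polylines(o,[((c-[100,130])*2.5).astype(int)],True,(0,0,255))
cv2.imwrite("pics/c1.png",o[:,:,::-1])
E
```

```text
((135.8076934814453, 180.5), 13.277409553527832) ((135.65000915527344, 180.5500030517578), (26.246902465820312, 24.6657657623291), 18.434947967529297) [0.5417 0.2892 0.026 ]
((219.69529724121094, 201.33058166503906), 13.160996437072754) ((219.5, 201.5), (25.0, 25.0), 0.0) [0.5016 0.1073 0.026 ]
((387.1675109863281, 175.5203094482422), 12.666630744934082) ((387.0, 176.0), (24.0, 24.0), 90.0) [ 0.567  -0.2524  0.034 ]
((317.0, 160.5), 17.86766815185547) ((317.10003662109375, 160.70001220703125), (26.385601043701172, 26.385602951049805), 63.43495178222656) [ 0.5978 -0.1013  0.026 ]
[0.513 0.012 0.02 ]
[0.403 0.141 0.02 ]
```

View pics/c1.png

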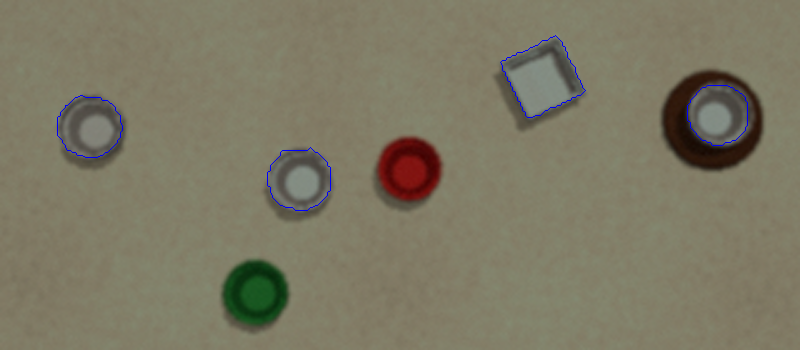

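The crop confirms it: bare aluminium round pans at (137,182) and (220,203), with the green and red decoys and the square pan separate. The blobs measure about 53 mm, as expected. I'm moving above the left pan (0.542, 0.289).

```bash
python3 -m inch '[{"dx":-4.1,"dy":-1.5,"dz":1.5},{"dx":-4.1,"dy":-1.5,"dz":1.5},{"dx":-4.1,"dy":-1.5,"dz":1.5},{"dx":-4.1,"dy":-1.5,"dz":1.5},{"dx":-4.1,"dy":-1.5,"dz":1.5},{"dx":-4.1,"dy":-1.5,"dz":1.5},{"dx":-4.1,"dy":-1.5,"dz":1.5},{"dx":-4.1,"dy":-1.5,"dz":1.5},{"dx":-4.1,"dy":-1.5,"dz":1.5},{}]' 0.95 30
python3 - <<'E'
from h import *
from station import manip
s=sense();p=eyes.camera_params("wrist");im=eyes.snapshot("wrist");cv2.imwrite("pics/w1.png",im[:,:,::-1]);print(s['tcp_pos'],p,manip.tips_ahead)
E
```

```text
[0.2629418  0.56642946 0.30302269] {'fx': 325.19226210127806, 'fy': 325.19226210127806, 'cx': 282.8186492732388, 'cy': 213.59424501509238, 'rvec': array([-2.45123025, -1.56449868, -0.20864409]), 'tvec': array([-0.6232086 , -0.03432769,  0.37758393])} 0.0726invalid input at $[0]: expected keys dx, dy, dz, wx, wy, wz
```

View pics/w1.png

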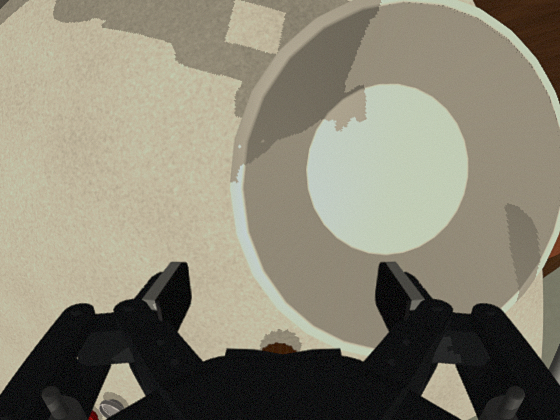

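The wrist view shows a large white round dish at about (390,170), up and right of the fingers. I'll check where it lies before moving.

```bash
python3 - <<'E'
from h import *
p=eyes.camera_params("wrist");R=cv2.Rodrigues(p['rvec'])[0];print(-R.T@p['tvec'])
for u,v in((390,170),(235,170),(390,340),(555,170),(110,405)):print(u,v,cast(p,u,v,0.0,True).round(3),cast(p,u,v,.06,True).round(3))
E
```

```text
[0.20231466 0.59387517 0.37239379]
390 170 [0.3   0.689 0.   ] [0.284 0.674 0.06 ]
235 170 [0.224 0.522 0.   ] [0.22  0.534 0.06 ]
390 340 [0.536 0.612 0.   ] [0.483 0.609 0.06 ]
555 170 [0.406 0.952 0.   ] [0.373 0.894 0.06 ]
110 405 [0.5   0.089 0.   ] [0.452 0.171 0.06 ]
```

The dish lies around (0.3, 0.69), behind the path. I'll move level first and descend later.

```bash
python3 -m inch '[{"dx":-4.1,"dy":-1.5,"dz":0,"wx":0,"wy":0,"wz":0},{"dx":-4.1,"dy":-1.5,"dz":0,"wx":0,"wy":0,"wz":0},{"dx":-4.1,"dy":-1.5,"dz":0,"wx":0,"wy":0,"wz":0},{"dx":-4.1,"dy":-1.5,"dz":1,"wx":0,"wy":0,"wz":0},{"dx":-4.1,"dy":-1.5,"dz":2,"wx":0,"wy":0,"wz":0},{"dx":-4.1,"dy":-1.5,"dz":2,"wx":0,"wy":0,"wz":0},{"dx":-4.1,"dy":-1.5,"dz":2,"wx":0,"wy":0,"wz":0},{"dx":-4.1,"dy":-1.5,"dz":2,"wx":0,"wy":0,"wz":0},{"dx":-4.1,"dy":-1.5,"dz":2,"wx":0,"wy":0,"wz":0},{"dx":0,"dy":0,"dz":2,"wx":0,"wy":0,"wz":0}]' 0.95 30
python3 - <<'E'
from h import *
s=sense();p=eyes.camera_params("wrist");im=eyes.snapshot("wrist");cv2.imwrite("pics/w2.png",im[:,:,::-1]);print(s['tcp_pos'],s['tool_rot'],s['t']);np.savez("w2.npz",**p)
t=eyes.snapshot("top")
E
```

```text
t: 1.4
tcp_pos: [0.544, 0.2865, 0.1731]
tool_rot: [0.218, 0.976, 0.0, 0.001]
force: [-0.1, 0.6, 0.1]
finger_gap: 0.954
gripper_force: 0.0
[0.54395068 0.28647843 0.17310743] [2.17798189e-01 9.75993295e-01 2.32343736e-04 9.91838173e-04] 1.4
```

View pics/w2.png

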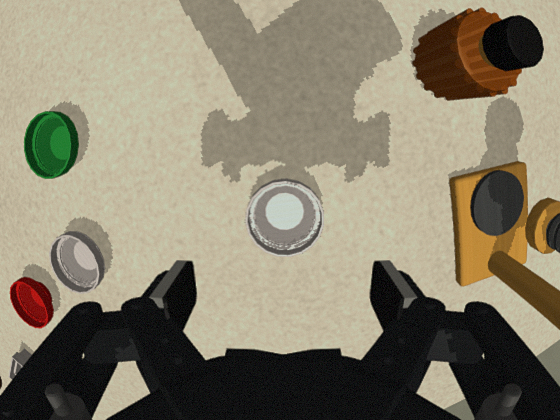

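The wrist view shows pan centre at about (285,217), with rim extents u 248–322, v 180–254; the second pan is at (77,262), red at (32,302), green at (51,145).

```bash
cat >> h.py <<'E'
def tool(d):
    s=sense();return Ro.from_quat(s['tool_rot']).inv().apply(np.array(d)-np.array(s['tcp_pos']))*100
E
python3 - <<'E'
from h import *
p=np.load("w2.npz")
P=[cast(p,u,v,.026,True) for u,v in((248,217),(322,217),(285,180),(285,254))]
print(np.round(P,4)); print(np.linalg.norm(P[0]-P[1]),np.linalg.norm(P[2]-P[3]))
c=np.mean(P,0);print(c,cast(p,285,217,.026,True),cast(p,77,262,.026,True))
for q in (c,[.5417,.2892,.026]): q=np.array(q);q[2]=.018+.070;print(tool(q))
E
```

```text
[[0.5293 0.2659 0.026 ]
 [0.5512 0.3125 0.026 ]
 [0.5168 0.3002 0.026 ]
 [0.5653 0.2775 0.026 ]]
0.051419787198297144 0.053562309335982786
[0.54065408 0.28900951 0.026     ] [0.54024397 0.28918458 0.026     ] [0.5017207  0.11307016 0.026     ]
[-0.02327188  0.18744228  8.3291262 ]
[-0.1099923   0.24893636  8.32850837]
```

```bash
python3 - <<'E'
from h import *
p=eyes.camera_params("wrist");s=sense();T=Ro.from_quat(s['tool_rot'])
R=cv2.Rodrigues(p['rvec'])[0];c=-R.T@p['tvec'];ct=T.inv().apply(c-s['tcp_pos']);print("cam in tool",ct,s['tcp_pos'],s['finger_gap'])
for u,v,y in((195,262,.0404),(372,262,.0404),(190,300,.0404),(375,300,.0404)):
    d=T.inv().apply(cast(p,u,v,0,True)-c);k=(np.sign(d[1])*y-ct[1])/d[1];print(ct+k*d)
E
```

```text
cam in tool [ 0.06657524 -0.0008418  -0.06923884] [0.5401164  0.28755271 0.1712982 ] 0.9477599302871169
[ 0.00793573 -0.0404      0.06193378]
[0.00655646 0.0404     0.06492535]
[-0.00382145 -0.0404      0.04797045]
[-0.00717601  0.0404      0.05353717]
```

Open fingertips are about 63 mm ahead of the TCP, so about 67 mm at a 56 mm grip. I'll descend to TCP z ≈ 0.086 and close.

```bash
python3 -m inch '[{"dx":0,"dy":0.2,"dz":3.5,"wx":0,"wy":0,"wz":0},{"dx":0,"dy":0,"dz":3,"wx":0,"wy":0,"wz":0},{"dx":0,"dy":0,"dz":2,"wx":0,"wy":0,"wz":0},{"dx":0,"dy":0,"dz":0,"wx":0,"wy":0,"wz":0},{"dx":0,"dy":0,"dz":0,"wx":0,"wy":0,"wz":0}]'
python3 -m inch '[{"dx":0,"dy":0,"dz":0,"wx":0,"wy":0,"wz":0},{"dx":0,"dy":0,"dz":0,"wx":0,"wy":0,"wz":0},{"dx":0,"dy":0,"dz":0,"wx":0,"wy":0,"wz":0},{"dx":0,"dy":0,"dz":0,"wx":0,"wy":0,"wz":0},{"dx":0,"dy":0,"dz":0,"wx":0,"wy":0,"wz":0},{"dx":0,"dy":0,"dz":0,"wx":0,"wy":0,"wz":0}]' 0.5 30
```

```text
t: 2.12
tcp_pos: [0.5424, 0.2912, 0.0899]
tool_rot: [0.215, 0.977, 0.0, 0.001]
force: [0.5, 0.4, 0.1]
finger_gap: 0.953
gripper_force: 0.0
t: 2.88
tcp_pos: [0.5425, 0.291, 0.0908]
tool_rot: [0.216, 0.976, 0.001, 0.001]
force: [-0.3, -0.3, 6.4]
finger_gap: 0.629
gripper_force: 30.4
```

The grip is probably shallow (TCP 0.091), so I'll regrip 5 mm lower.

```bash
python3 -m inch '[{"dx":0,"dy":0,"dz":0,"wx":0,"wy":0,"wz":0},{"dx":0,"dy":0,"dz":0,"wx":0,"wy":0,"wz":0},{"dx":0,"dy":0,"dz":0.5,"wx":0,"wy":0,"wz":0},{"dx":0,"dy":0,"dz":0,"wx":0,"wy":0,"wz":0}]' 0.85
python3 -m inch '[{"dx":0,"dy":0,"dz":0,"wx":0,"wy":0,"wz":0},{"dx":0,"dy":0,"dz":0,"wx":0,"wy":0,"wz":0},{"dx":0,"dy":0,"dz":0,"wx":0,"wy":0,"wz":0},{"dx":0,"dy":0,"dz":0,"wx":0,"wy":0,"wz":0},{"dx":0,"dy":0,"dz":0,"wx":0,"wy":0,"wz":0}]' 0.5 30
python3 -m inch '[{"dx":0,"dy":0,"dz":-2,"wx":0,"wy":0,"wz":0},{"dx":0,"dy":0,"dz":-3,"wx":0,"wy":0,"wz":0},{"dx":0,"dy":0,"dz":-3,"wx":0,"wy":0,"wz":0},{"dx":0,"dy":0,"dz":0,"wx":0,"wy":0,"wz":0}]'
python3 - <<'E'
from h import *
s=sense();im=eyes.snapshot("wrist");sd=eyes.snapshot("side")
o=np.hstack([im[150:350,130:430],cv2.resize(sd[260:400,100:310],(300,200))]);cv2.imwrite("pics/g1.png",o[:,:,::-1]);s=sense();print(s['tcp_pos'],s['tool_rot'],s['t'])
d=np.array([.565,-.252,s['tcp_pos'][2]]);print(tool(d))
E
```

```text
t: 3.38
tcp_pos: [0.5415, 0.2906, 0.0832]
tool_rot: [0.216, 0.976, -0.0, -0.001]
force: [0.2, -0.2, -0.8]
finger_gap: 0.848
gripper_force: 0.0
t: 4.0
tcp_pos: [0.5419, 0.2908, 0.0841]
tool_rot: [0.216, 0.976, -0.0, 0.0]
force: [-0.0, -0.2, 2.8]
finger_gap: 0.639
gripper_force: 31.9
t: 4.5
tcp_pos: [0.5436, 0.2915, 0.1673]
tool_rot: [0.216, 0.976, 0.002, 0.003]
force: [0.7, 0.6, -0.5]
finger_gap: 0.643
gripper_force: 31.9
[0.54179995 0.29078868 0.16439691] [2.15684600e-01 9.76463009e-01 1.98867661e-04 3.26290393e-04] 4.6
[-2.49672899e+01 -4.82515511e+01 -1.17632745e-02]
```

View pics/g1.png

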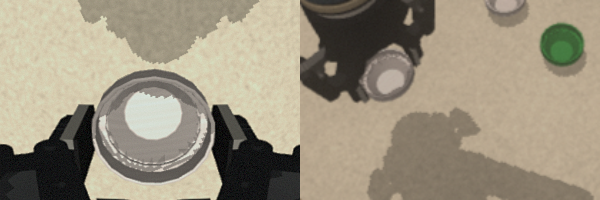

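The pan is held level, centred between the pads in the wrist view (crop centre (155,125)) and clear of the counter in the side view. Pan underside = TCP z − 0.084. I'll carry it most of the way, then look at the base.

```bash
python3 -m inch '[{"dx":-0.9,"dy":-1.75,"dz":0,"wx":0,"wy":0,"wz":0},{"dx":-1.8,"dy":-3.45,"dz":0,"wx":0,"wy":0,"wz":0},{"dx":-1.8,"dy":-3.45,"dz":0,"wx":0,"wy":0,"wz":0},{"dx":-1.8,"dy":-3.45,"dz":0,"wx":0,"wy":0,"wz":0},{"dx":-1.8,"dy":-3.45,"dz":0,"wx":0,"wy":0,"wz":0},{"dx":-1.8,"dy":-3.45,"dz":0,"wx":0,"wy":0,"wz":0}]'
python3 -m inch '[{"dx":-1.8,"dy":-3.45,"dz":0,"wx":0,"wy":0,"wz":0},{"dx":-1.8,"dy":-3.45,"dz":0,"wx":0,"wy":0,"wz":0},{"dx":-1.8,"dy":-3.45,"dz":0,"wx":0,"wy":0,"wz":0},{"dx":-1.8,"dy":-3.45,"dz":0,"wx":0,"wy":0,"wz":0},{"dx":-1.8,"dy":-3.45,"dz":0,"wx":0,"wy":0,"wz":0},{"dx":0,"dy":0,"dz":0,"wx":0,"wy":0,"wz":0},{"dx":0,"dy":0,"dz":0,"wx":0,"wy":0,"wz":0},{"dx":0,"dy":0,"dz":0,"wx":0,"wy":0,"wz":0}]'
python3 - <<'E'
from h import *
p=eyes.camera_params("wrist");im=eyes.snapshot("wrist");cv2.imwrite("pics/w3.png",im[:,:,::-1]);np.savez("w3.npz",**p)
s=sense();print(s['tcp_pos'],s['gripper_force'],s['finger_gap'])
E
```

```text
t: 5.35
tcp_pos: [0.5506, 0.0744, 0.1627]
tool_rot: [0.216, 0.976, -0.0, -0.001]
force: [0.3, 0.1, -0.3]
finger_gap: 0.639
gripper_force: 31.9
t: 6.35
tcp_pos: [0.5598, -0.1167, 0.1634]
tool_rot: [0.215, 0.977, 0.0, -0.001]
force: [-0.2, -0.1, -0.9]
finger_gap: 0.639
gripper_force: 32.0
[ 0.56008337 -0.11655603  0.16357694] 31.95578574668616 0.63960136581813
```

View pics/w3.png

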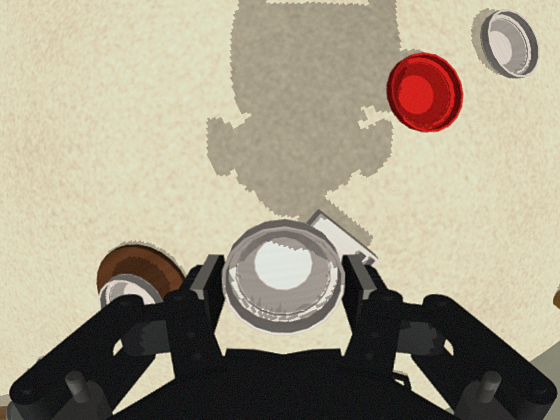

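The base is at the left, (130,285), half hidden by the finger; the square pan is under the held pan, 50 mm clear. I'll shift to get a free view of the base.

```bash
python3 -m inch '[{"dx":-2.5,"dy":-2,"dz":0,"wx":0,"wy":0,"wz":0},{"dx":-3,"dy":-2,"dz":0,"wx":0,"wy":0,"wz":0},{"dx":-3,"dy":-2,"dz":0,"wx":0,"wy":0,"wz":0},{"dx":0,"dy":0,"dz":0,"wx":0,"wy":0,"wz":0},{"dx":0,"dy":0,"dz":0,"wx":0,"wy":0,"wz":0},{"dx":0,"dy":0,"dz":0,"wx":0,"wy":0,"wz":0}]'
python3 - <<'E'
from h import *
p=eyes.camera_params("wrist");im=eyes.snapshot("wrist");cv2.imwrite("pics/w4.png",im[:,:,::-1]);np.savez("w4.npz",**p)
s=sense();print(s['tcp_pos'],s['gripper_force'],s['finger_gap'])
E
```

```text
t: 7.15
tcp_pos: [0.6116, -0.2062, 0.1637]
tool_rot: [0.215, 0.977, 0.0, -0.001]
force: [0.1, 0.7, -0.9]
finger_gap: 0.642
gripper_force: 32.0
[ 0.61179091 -0.2063741   0.16378496] 31.959681711159647 0.6429031528883862
```

View pics/w4.png

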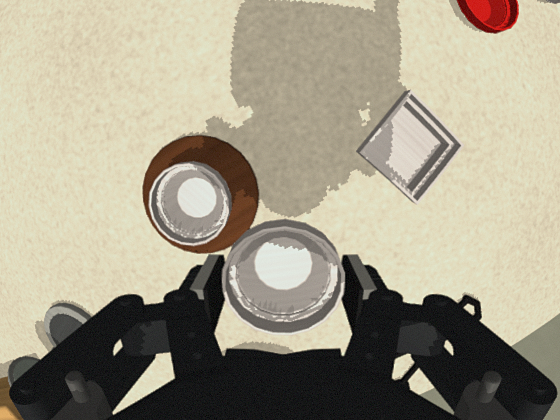

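Base pan rim is at centre (189.5,203.5), disc centre (200.5,193), held pan rim at about (284,275), square pan at (410,147). Computing the offset.

```bash
python3 - <<'E'
from h import *
p=np.load("w4.npz");s=sense();z=s['tcp_pos'][2]
rim=[cast(p,u,v,.034,True) for u,v in((149,203),(230,203),(190,163),(190,244))]
b=np.mean(rim,0);print(b,np.linalg.norm(rim[0]-rim[1]),np.linalg.norm(rim[2]-rim[3]))
print("disc",cast(p,200.5,193,.008,True))
h=[cast(p,u,v,z-.058,True) for u,v in((225,270),(344,270),(284,219),(284,332))]
hc=np.mean(h,0);print("held",hc,np.linalg.norm(h[0]-h[1]),np.linalg.norm(h[2]-h[3]),"tool",tool(hc))
print(Ro.from_quat(s['tool_rot']).inv().apply(b-hc)*100, tool([b[0],b[1],.084+.008+.012]))
E
```

```text
[ 0.5687237  -0.25423767  0.034     ] 0.05568250780185283 0.05433010900396115
disc [ 0.56776132 -0.25210023  0.008     ]
held [ 0.60798826 -0.20468178  0.10578496] 0.051809676455917386 0.05584046645199173 tool [ 0.40771425 -0.00713603  5.80059985]
[ 1.4716934  -6.14765093  7.17957091] [ 1.88962041 -6.15355754  5.98017832]
```

```bash
python3 -m inch '[{"dx":0.6,"dy":-2.1,"dz":0,"wx":0,"wy":0,"wz":0},{"dx":0.6,"dy":-2,"dz":0,"wx":0,"wy":0,"wz":0},{"dx":0.5,"dy":-2,"dz":0,"wx":0,"wy":0,"wz":0},{"dx":0,"dy":0,"dz":2,"wx":0,"wy":0,"wz":0},{"dx":0,"dy":0,"dz":1.5,"wx":0,"wy":0,"wz":0},{"dx":0,"dy":0,"dz":0.5,"wx":0,"wy":0,"wz":0},{"dx":0,"dy":0,"dz":0,"wx":0,"wy":0,"wz":0},{"dx":0,"dy":0,"dz":0,"wx":0,"wy":0,"wz":0}]'
python3 -m inch '[{"dx":0,"dy":0,"dz":0.5,"wx":0,"wy":0,"wz":0},{"dx":0,"dy":0,"dz":0.5,"wx":0,"wy":0,"wz":0},{"dx":0,"dy":0,"dz":0.3,"wx":0,"wy":0,"wz":0},{"dx":0,"dy":0,"dz":0.2,"wx":0,"wy":0,"wz":0},{"dx":0,"dy":0,"dz":0.2,"wx":0,"wy":0,"wz":0},{"dx":0,"dy":0,"dz":0,"wx":0,"wy":0,"wz":0},{"dx":0,"dy":0,"dz":0,"wx":0,"wy":0,"wz":0}]'
```

```text
t: 8.2
tcp_pos: [0.5717, -0.256, 0.1244]
tool_rot: [0.215, 0.977, -0.0, 0.0]
force: [-0.1, 0.3, -0.2]
finger_gap: 0.643
gripper_force: 32.0
t: 9.07
tcp_pos: [0.5713, -0.256, 0.107]
tool_rot: [0.216, 0.976, 0.0, -0.0]
force: [-0.7, -0.4, -0.2]
finger_gap: 0.645
gripper_force: 32.0
```

No contact load, underside 3 mm above home: release and retreat, then look from the side/wrist.

```bash
python3 -m inch '[{"dx":0,"dy":0,"dz":0.2,"wx":0,"wy":0,"wz":0},{"dx":0,"dy":0,"dz":0,"wx":0,"wy":0,"wz":0}]'
python3 -m inch '[{"dx":0,"dy":0,"dz":0,"wx":0,"wy":0,"wz":0},{"dx":0,"dy":0,"dz":0,"wx":0,"wy":0,"wz":0},{"dx":0,"dy":0,"dz":0,"wx":0,"wy":0,"wz":0},{"dx":0,"dy":0,"dz":-1,"wx":0,"wy":0,"wz":0},{"dx":-0.5,"dy":0,"dz":-2.5,"wx":0,"wy":0,"wz":0},{"dx":-2,"dy":2,"dz":-3,"wx":0,"wy":0,"wz":0},{"dx":-2.5,"dy":2.5,"dz":0,"wx":0,"wy":0,"wz":0},{"dx":0,"dy":0,"dz":0,"wx":0,"wy":0,"wz":0},{"dx":0,"dy":0,"dz":0,"wx":0,"wy":0,"wz":0}]' 0.9
python3 - <<'E'
from h import *
p=eyes.camera_params("wrist");im=eyes.snapshot("wrist");np.savez("w5.npz",**p)
sd=eyes.snapshot("side");cv2.imwrite("pics/w5f.png",im[:,:,::-1])
o=np.hstack([im[100:340,130:380],cv2.resize(sd[110:170,250:320],(280,240),interpolation=2)]);cv2.imwrite("pics/w5.png",o[:,:,::-1])
s=sense();print(s['tcp_pos'],s['t'])
E
```

```text
t: 9.32
tcp_pos: [0.5713, -0.256, 0.105]
tool_rot: [0.216, 0.976, -0.0, -0.0]
force: [-0.4, 0.3, -0.1]
finger_gap: 0.639
gripper_force: 32.0
t: 10.45
tcp_pos: [0.6348, -0.2359, 0.1698]
tool_rot: [0.215, 0.977, 0.0, -0.001]
force: [-0.8, 0.2, 0.8]
finger_gap: 0.901
gripper_force: 0.0
[ 0.63440337 -0.23632463  0.16953032] 10.55
```

View pics/w5.png

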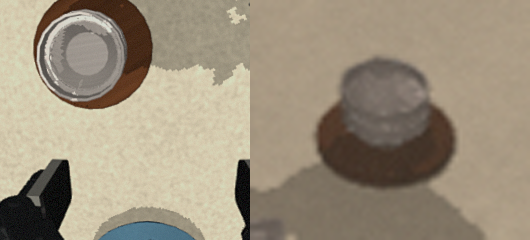

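Nested: both pictures show concentric pans on the disc (stack rim at (212,155) in the wrist view). On to the second pan.

```bash
python3 - <<'E'
from h import *
p=np.load("w5.npz");r=[cast(p,u,v,.046,True) for u,v in((167,155),(257,155),(212,108),(212,203))]
print(np.mean(r,0),np.linalg.norm(r[0]-r[1]),np.linalg.norm(r[2]-r[3]));print(tool([.5016,.109,.1695]))
E
```

```text
[ 0.57083726 -0.25480959  0.046     ] 0.0563069838569283 0.058196733882598266
[26.6052901  25.71018979  0.05510634]
```

```bash
python3 -m inch '[{"dx":1.6,"dy":1.7,"dz":0,"wx":0,"wy":0,"wz":0},{"dx":2.5,"dy":2.4,"dz":0,"wx":0,"wy":0,"wz":0},{"dx":2.5,"dy":2.4,"dz":0,"wx":0,"wy":0,"wz":0},{"dx":2.5,"dy":2.4,"dz":0,"wx":0,"wy":0,"wz":0},{"dx":2.5,"dy":2.4,"dz":0,"wx":0,"wy":0,"wz":0},{"dx":2.5,"dy":2.4,"dz":0,"wx":0,"wy":0,"wz":0},{"dx":2.5,"dy":2.4,"dz":0,"wx":0,"wy":0,"wz":0}]'
python3 -m inch '[{"dx":2.5,"dy":2.4,"dz":0,"wx":0,"wy":0,"wz":0},{"dx":2.5,"dy":2.4,"dz":0,"wx":0,"wy":0,"wz":0},{"dx":2.5,"dy":2.4,"dz":0,"wx":0,"wy":0,"wz":0},{"dx":2.5,"dy":2.4,"dz":0,"wx":0,"wy":0,"wz":0},{"dx":0,"dy":0,"dz":0,"wx":0,"wy":0,"wz":0},{"dx":0,"dy":0,"dz":0,"wx":0,"wy":0,"wz":0},{"dx":0,"dy":0,"dz":0,"wx":0,"wy":0,"wz":0}]' 0.95
python3 - <<'E'
from h import *
p=eyes.camera_params("wrist");im=eyes.snapshot("wrist");np.savez("w6.npz",**p)
cv2.imwrite("pics/w6.png",im[:,:,::-1]);s=sense();print(s['tcp_pos'],s['t'])
E
```

```text
t: 11.42
tcp_pos: [0.5516, -0.0199, 0.1698]
tool_rot: [0.216, 0.976, -0.0, -0.0]
force: [-0.7, -0.5, 0.4]
finger_gap: 0.898
gripper_force: 0.0
t: 12.3
tcp_pos: [0.5032, 0.1078, 0.17]
tool_rot: [0.216, 0.976, -0.0, 0.0]
force: [-0.5, -1.1, 0.3]
finger_gap: 0.948
gripper_force: 0.0
[0.50318915 0.10780203 0.16991981] 12.35
```

View pics/w6.png

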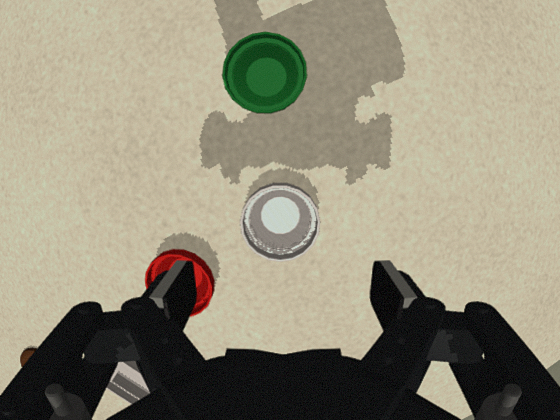

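Aluminium pan rim centre (280,221.5), extents u 242–318, v 184–259; red pan at (180,282), green at (264,73). Checking finger clearance to red.

```bash
python3 - <<'E'
from h import *
p=np.load("w6.npz");r=[cast(p,u,v,.026,True) for u,v in((242,221),(318,221),(280,184),(280,259))]
c=np.mean(r,0);print(c,np.linalg.norm(r[0]-r[1]),np.linalg.norm(r[2]-r[3]))
print(tool([c[0],c[1],.084]),tool([.5016,.1073,.084]))
for u,v in((180,282),(215,282),(180,249)):print(tool(cast(p,u,v,.026,True)))
E
```

```text
[0.50024814 0.10620367 0.026     ] 0.05224359743550313 0.053934332249113544
[ 0.20307283 -0.26966082  8.59187014] [ 0.12691168 -0.11315497  8.5919153 ]
[-4.59811045 -7.89601452 14.39375303]
[-4.48576007 -5.12603932 14.39385198]
[-1.8781539  -7.56972365 14.39246633]
```

14 mm of clearance to the red pan, so I'll go down and grip.

```bash
python3 -m inch '[{"dx":0.15,"dy":-0.2,"dz":2,"wx":0,"wy":0,"wz":0},{"dx":0,"dy":0,"dz":3,"wx":0,"wy":0,"wz":0},{"dx":0,"dy":0,"dz":2.4,"wx":0,"wy":0,"wz":0},{"dx":0,"dy":0,"dz":1.2,"wx":0,"wy":0,"wz":0},{"dx":0,"dy":0,"dz":0,"wx":0,"wy":0,"wz":0},{"dx":0,"dy":0,"dz":0,"wx":0,"wy":0,"wz":0}]' 0.85
python3 -m inch '[{"dx":0,"dy":0,"dz":0,"wx":0,"wy":0,"wz":0},{"dx":0,"dy":0,"dz":0,"wx":0,"wy":0,"wz":0},{"dx":0,"dy":0,"dz":0,"wx":0,"wy":0,"wz":0},{"dx":0,"dy":0,"dz":0,"wx":0,"wy":0,"wz":0},{"dx":0,"dy":0,"dz":0,"wx":0,"wy":0,"wz":0}]' 0.5 30
python3 -m inch '[{"dx":0,"dy":0,"dz":-2,"wx":0,"wy":0,"wz":0},{"dx":0,"dy":0,"dz":-3,"wx":0,"wy":0,"wz":0},{"dx":0,"dy":0,"dz":-3,"wx":0,"wy":0,"wz":0},{"dx":0,"dy":0,"dz":0,"wx":0,"wy":0,"wz":0},{"dx":0,"dy":0,"dz":0,"wx":0,"wy":0,"wz":0}]'
python3 - <<'E'
from h import *
s=sense();print(tool([.5712,-.256,s['tcp_pos'][2]]))
E
```

```text
t: 13.1
tcp_pos: [0.5009, 0.1075, 0.0845]
tool_rot: [0.216, 0.976, 0.0, 0.001]
force: [-0.1, -0.5, 0.4]
finger_gap: 0.851
gripper_force: 0.0
t: 13.72
tcp_pos: [0.5009, 0.1077, 0.085]
tool_rot: [0.216, 0.976, 0.0, 0.001]
force: [-0.3, -0.2, 5.7]
finger_gap: 0.629
gripper_force: 31.7
t: 14.35
tcp_pos: [0.5, 0.1078, 0.1636]
tool_rot: [0.216, 0.976, -0.0, -0.0]
force: [-0.3, 0.4, -0.9]
finger_gap: 0.629
gripper_force: 32.3
[-2.17790935e+01 -2.99922892e+01 -3.95463317e-03]
```

```bash
python3 -m inch '[{"dx":-1,"dy":-1.5,"dz":0,"wx":0,"wy":0,"wz":0},{"dx":-2.3,"dy":-3.1,"dz":0,"wx":0,"wy":0,"wz":0},{"dx":-2.3,"dy":-3.1,"dz":0,"wx":0,"wy":0,"wz":0},{"dx":-2.3,"dy":-3.1,"dz":0,"wx":0,"wy":0,"wz":0},{"dx":-2.3,"dy":-3.1,"dz":0,"wx":0,"wy":0,"wz":0},{"dx":-2.3,"dy":-3.1,"dz":0,"wx":0,"wy":0,"wz":0},{"dx":-2.3,"dy":-3.1,"dz":0,"wx":0,"wy":0,"wz":0}]'
python3 -m inch '[{"dx":-2.3,"dy":-3.1,"dz":0,"wx":0,"wy":0,"wz":0},{"dx":-2.3,"dy":-3.1,"dz":0,"wx":0,"wy":0,"wz":0},{"dx":-2.3,"dy":-3.1,"dz":0,"wx":0,"wy":0,"wz":0},{"dx":0,"dy":0,"dz":0,"wx":0,"wy":0,"wz":0},{"dx":0,"dy":0,"dz":0,"wx":0,"wy":0,"wz":0},{"dx":0,"dy":0,"dz":0,"wx":0,"wy":0,"wz":0}]'
python3 - <<'E'
from h import *
s=sense();print(tool([.5712,-.2557,.117]))
im=eyes.snapshot("wrist");cv2.imwrite("pics/w7.png",im[:,:,::-1])
a=cv2.imread("pics/w4.png")[200:345,215:350].astype(int);print(np.abs(a-im[200:345,215:350,::-1]).mean())
E
```

```text
t: 15.22
tcp_pos: [0.5494, -0.1393, 0.1626]
tool_rot: [0.216, 0.976, 0.0, -0.001]
force: [0.0, -0.1, -0.8]
finger_gap: 0.625
gripper_force: 32.2
t: 15.98
tcp_pos: [0.5726, -0.2493, 0.1632]
tool_rot: [0.215, 0.977, 0.0, -0.001]
force: [-0.1, -0.3, -0.8]
finger_gap: 0.626
gripper_force: 32.2
[-0.1582124  -0.64219874  4.62260875]
24.77260110685398
```

```bash
python3 - <<'E'
from h import *
for n in("g","w4","w7"):
    if n=="g": continue
    im=cv2.imread(f"pics/{n}.png")
    m=cv2.inRange(im,(225,225,225),(255,255,255));m[:235]=0;m[330:]=0;m[:,:225]=0;m[:,345:]=0
    c=max(cv2.findContours(m,0,2)[0],key=cv2.contourArea);print(n,cv2.contourArea(c),cv2.boundingRect(c),cv2.minEnclosingCircle(c))
    print(np.round(im[240:340:6,284].mean(1)).astype(int), np.round(im[275,215:350:5].mean(1)).astype(int))
    sat=cv2.cvtColor(im,cv2.COLOR_BGR2HSV)[:,:,1]
    print(''.join('#' if s<25 else '.' for s in sat[205:340,284]));print(''.join('#' if s<25 else '.' for s in sat[275,215:355]))
E
```

```text
w4 43.0 (261, 243, 23, 7) ((272.0, 248.0), 11.04546070098877)
[152 160 229 227 225 225 224 226 224 154 151 150 185 142 101  97 213] [  9  12 131 156 196 153 154 154 152 228 228 227 228 227 228 224 225 224
 222 149 158 156 155 187 221  80  42]
...............#.#...###.#.#.#...###.#..############################################....#..#....##..###.....######.##.##...#######.....
..........#.##..######.......#......##...#.##################################################...##.#..#....#...#..#.######....#.#.#.........
w7 0.5 (284, 245, 3, 4) ((285.5, 246.5), 1.581238865852356)
[148 230 222 222 220 222 220 223 204 147 145 142 161 146  97  92 204] [ 13  10 144 153 212 148 143 146 147 224 223 221 221 222 220 221 221 221
 226 145 149 144 147 186 219 118  13]
..###.........#.#####.#.#..##.#..##.#..############################################..#........#...##...##..#.###..##.##.#.##...###.....
..........###..######...#.............#....#################################################....#..##...#...#...#...######......#...........
```

The held pan's pose matches the first carry within 2 px. Lowering.

```bash
python3 -m inch '[{"dx":-0.15,"dy":-0.65,"dz":0.5,"wx":0,"wy":0,"wz":0},{"dx":0,"dy":0,"dz":1.2,"wx":0,"wy":0,"wz":0},{"dx":0,"dy":0,"dz":0.8,"wx":0,"wy":0,"wz":0},{"dx":0,"dy":0,"dz":0.3,"wx":0,"wy":0,"wz":0},{"dx":0,"dy":0,"dz":0,"wx":0,"wy":0,"wz":0},{"dx":0,"dy":0,"dz":0,"wx":0,"wy":0,"wz":0}]'
python3 -m inch '[{"dx":0,"dy":0,"dz":0.5,"wx":0,"wy":0,"wz":0},{"dx":0,"dy":0,"dz":0.5,"wx":0,"wy":0,"wz":0},{"dx":0,"dy":0,"dz":0.3,"wx":0,"wy":0,"wz":0},{"dx":0,"dy":0,"dz":0.2,"wx":0,"wy":0,"wz":0},{"dx":0,"dy":0,"dz":0.2,"wx":0,"wy":0,"wz":0},{"dx":0,"dy":0,"dz":0,"wx":0,"wy":0,"wz":0},{"dx":0,"dy":0,"dz":0,"wx":0,"wy":0,"wz":0}]'
```

```text
t: 16.77
tcp_pos: [0.5722, -0.2569, 0.1361]
tool_rot: [0.216, 0.976, -0.0, 0.0]
force: [0.4, -0.3, -0.8]
finger_gap: 0.629
gripper_force: 32.2
t: 17.65
tcp_pos: [0.572, -0.2569, 0.119]
tool_rot: [0.216, 0.976, -0.0, 0.0]
force: [-0.2, -0.9, 0.4]
finger_gap: 0.63
gripper_force: 32.2
```

```bash
python3 -m inch '[{"dx":0,"dy":0,"dz":0,"wx":0,"wy":0,"wz":0},{"dx":0,"dy":0,"dz":0,"wx":0,"wy":0,"wz":0},{"dx":0,"dy":0,"dz":0,"wx":0,"wy":0,"wz":0},{"dx":0,"dy":0,"dz":-1,"wx":0,"wy":0,"wz":0},{"dx":-0.5,"dy":0,"dz":-2.5,"wx":0,"wy":0,"wz":0},{"dx":-2,"dy":2,"dz":-3,"wx":0,"wy":0,"wz":0},{"dx":-2.5,"dy":2.5,"dz":0,"wx":0,"wy":0,"wz":0},{"dx":0,"dy":0,"dz":0,"wx":0,"wy":0,"wz":0},{"dx":0,"dy":0,"dz":0,"wx":0,"wy":0,"wz":0},{"dx":0,"dy":0,"dz":0,"wx":0,"wy":0,"wz":0}]' 0.9
python3 - <<'E'
from h import *
p=eyes.camera_params("wrist");im=eyes.snapshot("wrist");cv2.imwrite("pics/w8.png",im[:,:,::-1])
# floor (bright) disc of top pan and whole-pan blob inside the brown disc
hsv=cv2.cvtColor(im,cv2.COLOR_RGB2HSV)
w=np.zeros(im.shape[:2],np.uint8);w[90:260,130:330]=1
brown=((hsv[:,:,1]>110)&(hsv[:,:,2]<150)).astype(np.uint8)*w
al=((hsv[:,:,1]<45)).astype(np.uint8)*w
al=cv2.morphologyEx(cv2.morphologyEx(al,3,np.ones((5,5))),2,np.ones((3,3)))
for n,m in(("brown",brown),("al",al)):
    c=max(cv2.findContours(m,0,2)[0],key=cv2.contourArea);print(n,cv2.contourArea(c),cv2.boundingRect(c))
    if n=="al":
        e=cv2.fitEllipse(cv2.convexHull(c));print(e)
        for z in(.050,.058,.062):
            r=[cast(p,e[0][0]+a,e[0][1]+b,z,True) for a,b in((-e[1][0]/2,0),(e[1][0]/2,0),(0,-e[1][1]/2),(0,e[1][1]/2))]
            print(z,cast(p,*e[0],z,True),np.linalg.norm(r[0]-r[1]),np.linalg.norm(r[2]-r[3]))
# side-view vertical profile through the stack before/after
sd=eyes.snapshot("side");cv2.imwrite("pics/side8.png",sd[:,:,::-1]);s0=cv2.imread("pics/side0.png")[:,:,::-1]
ps=eyes.camera_params("side");R=cv2.Rodrigues(ps['rvec'])[0]
def proj(q):
    x=R@np.array(q)+ps['tvec'];return x[0]/x[2]*ps['fx']+ps['cx'],x[1]/x[2]*ps['fy']+ps['cy']
ang=np.linspace(0,6.28,60)
for z in(.034,.046,.058,.070):
    q=np.array([proj((.570+.028*np.cos(a),-.255+.028*np.sin(a),z)) for a in ang]);print(z,q.min(0).round(1),q.max(0).round(1))
d=cv2.absdiff(sd,np.ascontiguousarray(s0)).sum(2)>40;d=d.astype(np.uint8)
u=int(proj((.57,-.255,.05))[0]);print(u)
for v in range(110,160,2):print(v,sd[v,u-20:u+21:4].mean(1).astype(int),s0[v,u].astype(int))
E
```

```text
t: 18.9
tcp_pos: [0.6351, -0.2373, 0.1835]
tool_rot: [0.216, 0.976, 0.0, -0.001]
force: [1.0, -0.4, -0.0]
finger_gap: 0.899
gripper_force: 0.0
brown 3432.0 (171, 90, 113, 114)
al 18160.5 (130, 90, 176, 170)
((200.38211059570312, 181.97976684570312), (166.11582946777344, 218.3786163330078), 123.7314224243164)
0.05 [ 0.58308461 -0.27261299  0.05      ] 0.11480334174609289 0.1497339795850797
0.058 [ 0.58274822 -0.27014539  0.058     ] 0.11027672361545814 0.1438300700258881
0.062 [ 0.58258002 -0.26891159  0.062     ] 0.10801341455014078 0.1408781152462922
0.034 [272.4 127.4] [294.7 141.6]
0.046 [272.5 123.6] [295.  137.7]
0.058 [272.5 119.7] [295.2 133.8]
0.07 [272.5 115.7] [295.5 129.7]
283
110 [153 150 148 150 150 147 145 149 148 147 148] [134 121 103]
112 [153 148 147 146 150 147 146 149 149 149 148] [134 121 103]
114 [150 149 147 148 145 149 146 148 149 147 148] [135 122 105]
116 [149 148 147 148 147 145 147 149 148 151 147] [132 119 101]
118 [149 149 148 148 146 146 146 149 146 149 149] [134 123 104]
120 [147 149 153 146 126 116 134 147 150 150 152] [135 121 103]
122 [150 151 150 10
[... 469 characters left out ...]
51] [108  98  90]
138 [148 145  60  91  91 107  92  87  65 141 153] [114 105  97]
140 [151  95  60  82  96  92  94 100  59  73 151] [131 119 110]
142 [151  60  59  93  91  96  99  87  56  60 151] [111 102  93]
144 [148  59  59  52  88  94  95  55  52  56 150] [84 76 69]
146 [148  55  51  49  60  70  68  51  53  59 151] [67 59 52]
148 [148  86  53  54  56  55  50  52  54  54 152] [56 45 33]
150 [147 134  50  53  55  52  50  53  59  84 149] [58 45 33]
152 [143 109  54  53  52  52  54  50  54 135 150] [62 45 33]
154 [110 110 103  52  53  53  52  50  92 146 149] [63 45 31]
156 [110 110 109 110  76  62  62  93 143 150 149] [58 47 36]
158 [112 110 109 110 109 109 109 107 110 151 147] [134 121 104]
```

The side profile puts the rim from row 120.5 to 134. The prediction for three fully nested pans is 119.7–133.8, so the stack is level and home. The gripper is clear.

```bash
python3 -c "
from station import workorder;print(workorder.sign_off())"
```

```text
the job is handed in; nothing more can be done
None
```

Both loose round pans are stacked in the pan on the disc, and the side camera shows the stack level and fully nested; the square pan was never touched, and I handed the job in at about 19 s (no verdict was returned).

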